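# Lay the remote on its sloping stand

## Task

Put the TV remote away on the sloping stand on the coffee table: it should lie face up along the middle of the narrow backrest, with its arrow-pad end uppermost, flat on the backrest, straight, and with its lower end right down on the ledge. The backrest has been left at an angle that you must find out; bring the remote down gently until it rests there before you let go - do not drop it or press hard - and leave the phone, tablet, glasses and mug where they are.

Things in the scene. Friction and masses are not known exactly. Their poses are not given: they have to be found in the camera images.
- remote: White TV remote lying face up on the table, a bar 165 long, 42 wide, 20 mm thick (about 0.14 kg), small black buttons and a round black arrow pad (30 mm) near one end of its face. Origin: centre of its underside. x along its length towards the arrow-pad end, y across its width, z out of the button face.
- remote_heel (a point): Middle of the underside edge at the remote's plain (battery) end, 82.5 mm from its origin along -x: this end belongs on the ledge.
- stand: Fixed stand: dark foot 150 x 100 x 10 mm (30 mm behind to 120 mm ahead of the origin along x), a 14 mm post, and on it a hinged aluminium backrest with ledge, sloping 25 to 43 degrees from level, different each time and NOT reported: feel or see it. Origin on the table straight below stand_corner. x: level, the way the backrest rises, away from the robot; y: along hinge and ledge; z up.
- stand_corner (a point): Middle of the inner corner of backrest and ledge, 70 mm above the table, on the hinge line, so the same at any slope. The backrest, a flat bar 26 mm wide and 8 mm thick (narrower than the remote), rises 125 mm from it; the ledge, square to the backrest, is 48 mm wide, 6 mm thick and 14 mm high. The remote may not slide down the backrest by itself.
- phone: Black phone 150 x 72 x 9 mm, flat on the table; bystander. Origin: centre of its underside.
- tablet: Closed tablet in a grey cover, 175 x 250 x 12 mm (250 along its y), flat on the table beyond the remote; bystander. Origin: centre of its underside.
- glasses: Black spectacles with open temples, about 137 wide, 140 long, 48 mm high, standing on the tablet; bystander. Origin: underside centre.
- mug: White mug, 80 mm across, 92 mm high, handle on its +y side; bystander. Origin: centre of its underside.

How it is judged (in metres and radians):
At the end, for the whole second after the job is handed in: Remote released, at rest on the stand, face up, sloping 23.5-45 deg, arrow pad uppermost: heel within 4 mm of the corner along stand x and z and 7 mm along y; width within 0.10 rad of the ledge; stand bears it (over 0.2 N); phone, tablet, glasses, mug within 20 mm of their starts (x of remote_heel in the frame of stand between -0.004 and 0.004 m and y of remote_heel in the frame of stand between -0.007 and 0.007 m and z of remote_heel in the frame of stand between 0.066 and 0.074 m and angle between remote's own z axis and vertical between 0.41 and 0.79 rad and angle between the y axis of remote and the y axis of stand, either way round below 0.1 rad and contact force between remote and stand above 0.2 N and contact force between the fingers and remote below 0.05 N and linear speed of remote below 0.01 m/s and angular speed of remote below 0.05 rad/s and distance of each of phone, tablet, glasses, mug from where it was at the start of the episode below 0.02 m); the robot touches nothing.
It fails at once if the remote is dropped: it moves faster than 0.35 m/s or turns faster than 3 rad/s while the fingers do not touch it (contact force between the fingers and remote below 0.05 N and (linear speed of remote above 0.35 m/s or angular speed of remote above 3 rad/s)).
It fails at once if the remote is pressed on the stand with more than 40 N (contact force between remote and stand above 40 N).
It fails at once if the robot pushes on the stand with more than 40 N (contact force between the arm and stand above 40 N).
It fails at once if a bystander (phone, tablet, glasses or mug) is moved by more than 20 mm (distance of any of phone, tablet, glasses, mug from where it was at the start of the episode above 0.02 m).
It also fails if it takes over 72 s, if anything falls off the work surface, if the arm or the gripper's body presses on something with over 40 N, if the wrist force passes 120 N, or if a joint passes its speed limit or range.

## Robot

A 6-joint arm with a two-finger parallel gripper is mounted at the origin on the work surface. World frame = base frame: x ahead of the robot, y to its left, z up, the work surface at z = 0. Lengths are in m, angles in degrees, forces in N, time in s.
With the tool pointing down it reaches from about 0.4 to 0.825 m from the base axis. Payload 7 kg.
Tool frame: the origin (TCP) lies midway between the tips of the shut fingers; the grasp point (between the pads) lies 19 mm behind it; z points along the fingers, y is the line along which they close (so a half turn about z gives the same grasp; the last joint's range is limited). The gripper opens to 88 mm and grips with 3 to 60 N. Pads are 19 mm wide; open, the fingers measure 130 mm over their backs; the gripper's body (78 mm by 193 mm) begins 47 mm behind the grasp point.
Start: joints at [81.939, 20.546, 0.682, 0, -70.136, -16.507], TCP at [0.281, 0.614, 0.227] pointing down, gripper open.
Joint ranges: [-176.03, 176.03], [-82.01, 121.73], [-58.28, 71.71], [-173.87, 95.51], [-174.79, -0.11], [-173.66, 173.66]. Speed limits (degrees/s): [136.94, 136.94, 172.46, 180, 180, 180].

## Interface

Orientations are given as [roll, pitch, yaw] about the fixed x, y, z axes, in that order (R = Rz(yaw) Ry(pitch) Rx(roll)).
In Python, from plant import get_state, optics, order gives the robot as it stands. The module is installed in compiled form; this text tells all that it offers.
- The arm moves only by the tool send_rows, never from a script. Its argument "moves" is a list of rows, each an object with "slide": the shift along the tool's x, y, z as a fraction of full scale, a list of three; "turn": the turn about the tool's z as a fraction of full scale; "gripper": the opening, from 0 (shut) to 1 (fully open). A call has exactly 5 rows; each row is the pose to reach, as a shift and turn from the pose commanded when the call began, along the tool's axes at that moment; what a row does not reach only later rows make up. Full scale, the value 1, is 150 mm for a shift and 90 degrees for a turn. A row lasts 1/12 s, in which the tool goes at most 41.7 mm and 7.16 degrees, less where a joint would pass 70% of its speed; a pose out of reach is approached as far as the arm can. A call with a number of a shift or a turn outside -1 to 1 is refused whole. A call with a gripper value outside its range is refused whole. The fingers move at their own pace and stop on an object; "newtons" is the grip in N (left out, the last holds). Time passes only in rows, so rows that repeat a pose let the fingers close, or fill a call up. It gives the time, the measured TCP pose, the force, the opening and the grip force at its end, in the units of the state.
- get_state(): the state, without advancing time (a new reading comes with each control period).
- optics.capture(name): name is "side" or "top"; returns a dict with "img" (480x640x3 uint8, red, green, blue), "intrinsics" (3x3 intrinsics, pixels), "dist" ([k1, k2, p1, p2, k3] as OpenCV has them; the pictures are not rectified), "origin" and "attitude" of the camera in the world. Camera axes: x right, y down, z forward; pixel columns grow to the right and rows downward; lengths in m; the calibration is good to about 2 mm. A picture is of the moment at which its call begins. There is no depth.
- order.close_job(): hands the job in; it is judged then, once.
Trained networks look in the newest picture that a camera, given by its name, has taken for a name from the list of things; names that differ only in an ending like _2 or _b are one class to them, and where a whole thing is asked for, a point or a joint stands for the part that bears it (a point fixed in the world has none). Each returns a list of dicts, best first, with "p" (0 to 1); they miss things now and then, are a little off and sometimes report something else, mostly with a low value. They report only what shows in the picture. A call takes as long as a camera call.
- optics.look_for(camera, name): "location" ([x, y, z] in m, in world coordinates, good to about 4 mm: the middle of the surface that is visible of it).
The state is a dict: "time_s": time; "joints": joint angles; "qd": joint speeds; "joint_torque": joint torques, N m; "tcp_pos": TCP position; "eef_rot": TCP orientation; "contact_force": force on the tool from outside, world axes, zero at the start; "moment": the same for the moment, N m; "gripper_width": finger opening in m; "gripper_force": force on a finger pad.
Only numpy, scipy, OpenCV 4.12 (cv2) and the standard library are available. Lean on these libraries where they do the work, as an engineer would, in place of code of your own. Each camera call takes 0.05 s, during which the arm holds its last target. There are 200 camera calls.

## Working session

There is one attempt and no reset: what is moved stays moved. The work goes in short steps, Python scripts to look and compute and a tool call to move; the robot and the scene stay as the last step left them, time stands still between calls to the robot, and variables do not carry over. Pictures are saved under pics/ and viewed, at most 10 in all, crops included, and the job is handed in when it is done.

Besides the shell and the picture viewer there is one more tool, called as name([rows], argument=value, ...), one row to a line, values as JSON. send_rows: Moves the arm, as the interface text tells. Shift numbers are shares of 150 mm and turn numbers shares of 90 degrees, none past 1 either way. Its arguments: {"type":"object","properties":{"moves":{"type":"array"},"newtons":{"type":"number"}},"required":["moves"]}

```bash
mkdir -p pics; python3 - <<'E'
from plant import get_state, optics, order
import cv2,numpy as np
s=get_state();print(s['time_s'],s['tcp_pos'],s['eef_rot'],s['contact_force'],s['gripper_width'])
for c in('side','top'):
    d=optics.capture(c);cv2.imwrite(f'pics/{c}0.png',d['img'][:,:,::-1])
    print(c,np.round(d['intrinsics'],1).tolist(),d['dist'],np.round(d['origin'],3),np.round(d['attitude'],4).tolist())
    for n in('remote','remote_heel','stand','stand_corner','phone','tablet','glasses','mug'):
        try:print(n,[(np.round(r['location'],3).tolist(),round(r['p'],2)) for r in optics.look_for(c,n)][:2])
        except Exception as e:print(n,e)
E
```

```text
0.0 [0.2804955  0.61343248 0.22561022] [ 1.79906105e+02 -7.80486634e-03 -2.45785023e+01] [-0.7891921  -0.02999022  0.75204161] 0.08774517608233919
side [[444.5, 0.0, 324.9], [0.0, 444.5, 238.8], [0.0, 0.0, 1.0]] [-0.10329851  0.          0.          0.          0.        ] [ 0.504 -0.694  0.556] [-122.8093, 0.1417, -7.2808]
remote [([0.504, -0.361, 0.021], 0.9)]
remote_heel [([0.507, -0.362, 0.017], 0.63)]
stand [([0.63, 0.236, 0.012], 0.81)]
stand_corner []
phone []
tablet [([0.744, -0.194, 0.014], 0.56)]
glasses [([0.711, -0.15, 0.044], 0.76), ([0.625, 0.451, 0.057], 0.35)]
mug [([0.624, 0.448, 0.059], 0.8), ([0.632, 0.231, 0.006], 0.15)]
top [[435.2, 0.0, 308.6], [0.0, 435.2, 234.1], [0.0, 0.0, 1.0]] [-0.03055597  0.          0.          0.          0.        ] [0.381 0.021 0.933] [-165.6862, -0.1156, -83.0961]
remote [([0.497, -0.347, 0.021], 0.87)]
remote_heel []
stand [([0.631, 0.24, 0.014], 0.97)]
stand_corner [([0.633, 0.241, 0.012], 0.66)]
phone [([0.482, -0.118, 0.007], 0.73)]
tablet [([0.742, -0.165, 0.01], 0.69)]
glasses [([0.685, -0.127, 0.043], 0.69)]
mug [([0.621, 0.497, 0.051], 0.86), ([0.634, 0.241, 0.012], 0.57)]
```

View pics/side0.png

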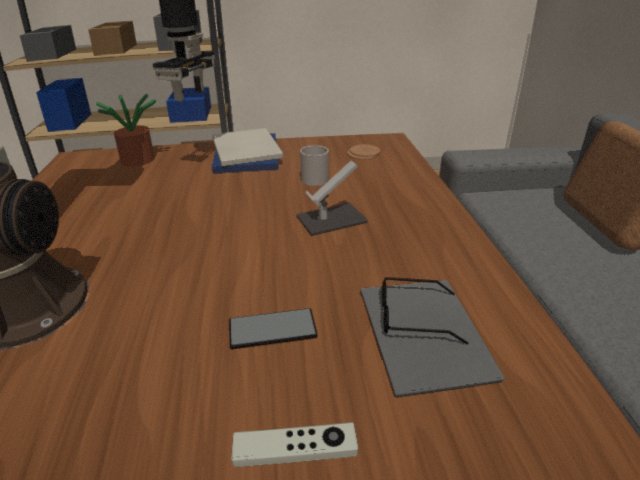

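View pics/top0.png

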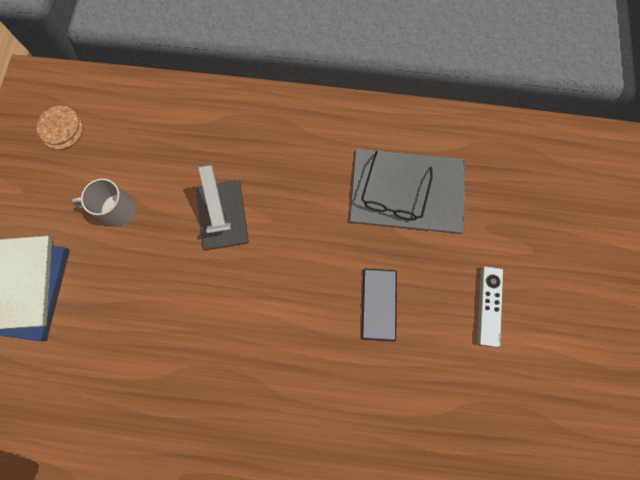

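The side view shows the remote at about (295,444), pad end right, and the stand at about (330,200). In the top view the remote is at (490,307) with its pad end up (+x), and the stand's ledge is at (218,227) with the backrest top at (207,170). Next I'll zoom in to measure.

```bash
python3 - <<'E'
import cv2,numpy as np
t=cv2.imread('pics/top0.png');s=cv2.imread('pics/side0.png')
up=lambda im,x,y,w,h:cv2.resize(im[y:y+h,x:x+w],(w*6,h*6),interpolation=cv2.INTER_CUBIC)
# panels 66x100 px -> 396x600
a=up(t,190,155,66,100);b=up(s,294,150,66,100)
for im,(x0,y0) in((a,(190,155)),(b,(294,150))):
    for k in range(0,66,10):
        X=k*6;cv2.putText(im,str(x0+k),(X,10),0,.35,(0,255,255));cv2.line(im,(X,12),(X,18),(0,255,255))
    for k in range(10,100,10):cv2.putText(im,str(y0+k),(0,k*6+4),0,.35,(0,255,255));cv2.line(im,(26,k*6),(32,k*6),(0,255,255))
cv2.imwrite('pics/stand.png',np.hstack([a,b]))
# remote: white blob
for n,im,r in(('top',t,(460,250,70,110)),('side',s,(220,415,150,60))):
    x,y,w,h=r;c=im[y:y+h,x:x+w].astype(int);m=((c.min(2)>110)&(c.max(2)-c.min(2)<60)).astype(np.uint8)
    k,l,st,ce=cv2.connectedComponentsWithStats(m);i=1+st[1:,4].argmax()
    q=cv2.findContours((l==i).astype(np.uint8),0,2)[0][0]
    R=cv2.minAreaRect(q);print(n,np.round(cv2.boxPoints(R)+[x,y],1).tolist(),st[i])
E
```

```text
top [[479.5, 345.4], [483.1, 265.9], [503.2, 266.8], [499.6, 346.3]] [  20   16   23   81 1345]
side [[229.8, 432.4], [355.1, 422.2], [357.7, 453.8], [232.4, 464.0]] [  12    8  126   41 3057]
```

View pics/stand.png

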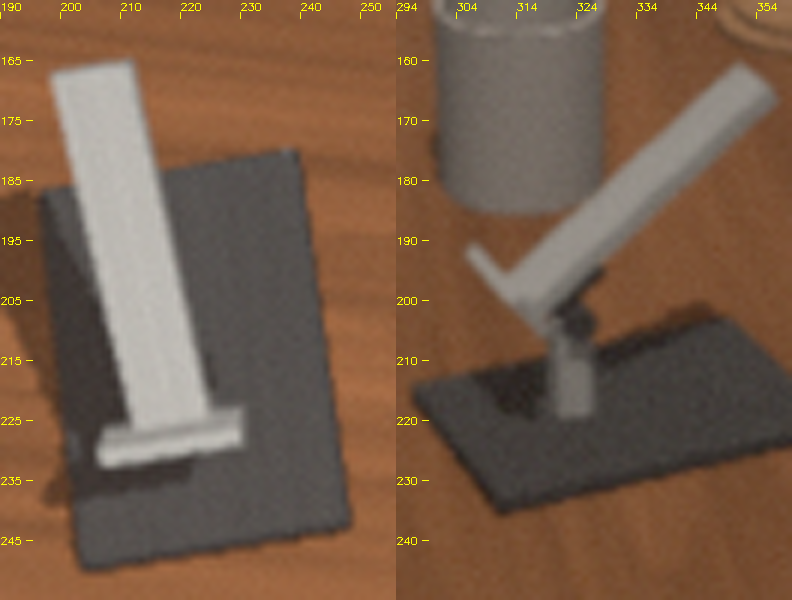

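```bash
cat >h.py <<'E'
import cv2,numpy as np
from scipy.spatial.transform import Rotation as Ro
from scipy.optimize import least_squares
K={'side':(444.5,324.9,238.8,-.10329851,[.504,-.694,.556],[-122.8093,.1417,-7.2808]),
   'top':(435.2,308.6,234.1,-.03055597,[.381,.021,.933],[-165.6862,-.1156,-83.0961])}
def proj(c,P):
    f,cx,cy,k1,o,a=K[c];R=Ro.from_euler('xyz',a,degrees=True).as_matrix().T
    return cv2.projectPoints(np.array(P,float).reshape(-1,1,3),cv2.Rodrigues(R)[0],-R@np.array(o),np.array([[f,0,cx],[0,f,cy],[0,0,1.]]),np.array([k1,0,0,0,0]))[0].reshape(-1,2)
def place(x,y,yaw,P):
    return np.array(P)@Ro.from_euler('z',yaw).as_matrix().T+[x,y,0]
def tilt(th,S): # s,y,n -> stand frame
    S=np.array(S,float);c,s=np.cos(th),np.sin(th)
    return np.c_[S[:,0]*c-S[:,2]*s,S[:,1],.07+S[:,0]*s+S[:,2]*c]
E
cat >fit.py <<'E'
from h import *
top=lambda L:np.array(L)/6.+[190,155]-.42
sid=lambda L:(np.array(L)-[396,0])/6.+[294,150]-.42
F1=[[-.03,.05,.01],[-.03,-.05,.01],[.12,-.05,.01],[.12,.05,.01]]; m1=top([[82,570],[350,523],[297,150],[40,192]])
B1=[[.125,.013,0],[.125,-.013,0],[0,.013,0],[0,-.013,0],[-.006,.024,.014],[-.006,-.024,.014]]; m2=top([[50,73],[131,61],[135,428],[207,418],[99,466],[242,445]])
F2=[[-.03,.05,.01],[-.03,-.05,.01],[.12,.05,.01]]; m3=sid([[412,388],[500,510],[725,318]])
B2=[[.125,.013,0],[.125,-.013,0],[0,-.013,0],[0,.024,.014]]; m4=sid([[740,62],[775,98],[545,305],[474,245]])
def res(p,raw=0):
    b1=np.r_[p[4:6]];b2=p[6:8]
    r=[proj('top',place(*p[:3],F1))+b1-m1,proj('top',place(*p[:3],tilt(p[3],B1)))+b1-m2,proj('side',place(*p[:3],F2))+b2-m3,proj('side',place(*p[:3],tilt(p[3],B2)))+b2-m4]
    if raw:return r
    return np.r_[np.vstack(r).ravel(),p[4:]*1.5]
o=least_squares(res,[.6,.24,.1,.6,0,0,0,0],loss='soft_l1')
print('stand',o.x[:2],np.degrees(o.x[2:4]),o.x[4:])
for r in res(o.x,1):print(np.round(r,1).tolist())
M={'top':[[479.5,345.4],[483.1,265.9],[503.2,266.8],[499.6,346.3]],'side':[[229.8,432.4],[355.1,422.2],[357.7,453.8],[232.4,464.0]]}
bx=[[a,b,c] for a in(-.0825,.0825) for b in(-.021,.021) for c in(0,.02)]
def rr(p):
    out=[]
    for c in M:
        q=cv2.boxPoints(cv2.minAreaRect((proj(c,place(*p,bx))).astype(np.float32)))
        for m in np.array(M[c]): out.append(q[np.argmin(((q-m)**2).sum(1))]-m)
    return np.ravel(out)
o2=least_squares(rr,[.5,-.35,0],diff_step=1e-3,loss='soft_l1');print('remote',o2.x[:2],np.degrees(o2.x[2]),np.round(o2.fun if 0 else rr(o2.x),1).tolist())
E
python3 fit.py
```

```text
stand [0.59584898 0.23226649] [16.83738296 35.16519184] [-0.10558759  0.04087634 -0.01280741  0.39823859]
[[-0.6, 0.1], [0.3, 0.3], [-0.0, -1.1], [-1.0, -0.9]]
[[0.2, 0.4], [-0.1, 0.2], [-0.0, 0.5], [0.5, 0.1], [0.5, 0.1], [0.1, -0.3]]
[[-0.6, -0.4], [0.2, -1.3], [1.1, -0.5]]
[[0.4, 1.2], [-0.4, -0.8], [-2.0, 0.5], [0.5, 0.3]]
remote [ 0.50576721 -0.35118059] 4.168630491575193e-06 [-2.8, 0.9, -4.2, -0.4, -0.2, -0.6, 1.2, 0.7, -1.4, -0.1, 0.4, -4.0, 1.8, 0.6, -0.0, 4.5]
```

```bash
sed -i 's/\[.5,-.35,0\],diff_step=1e-3/[.5,-.35,.08],diff_step=3e-3/' fit.py; python3 fit.py|tail -1
python3 - <<'E'
import cv2,numpy as np
# black pad location
t=cv2.imread('pics/top0.png');s=cv2.imread('pics/side0.png')
a=cv2.resize(t[255:355,460:526],None,fx=6,fy=6,interpolation=2);b=cv2.resize(s[415:475,225:359],None,fx=3,fy=3,interpolation=2)
b=np.vstack([b,np.zeros((420,402,3),np.uint8)])
cv2.imwrite('pics/rem.png',np.hstack([a,b]))
E
```

```text
remote [ 0.50583972 -0.35130955] -1.2673262746351233 [-3.7, 0.6, -3.2, -0.6, 0.7, -0.3, 0.3, 0.9, -1.1, -1.3, 0.9, -2.6, 1.6, 2.1, -0.4, 3.4]
```

View pics/rem.png

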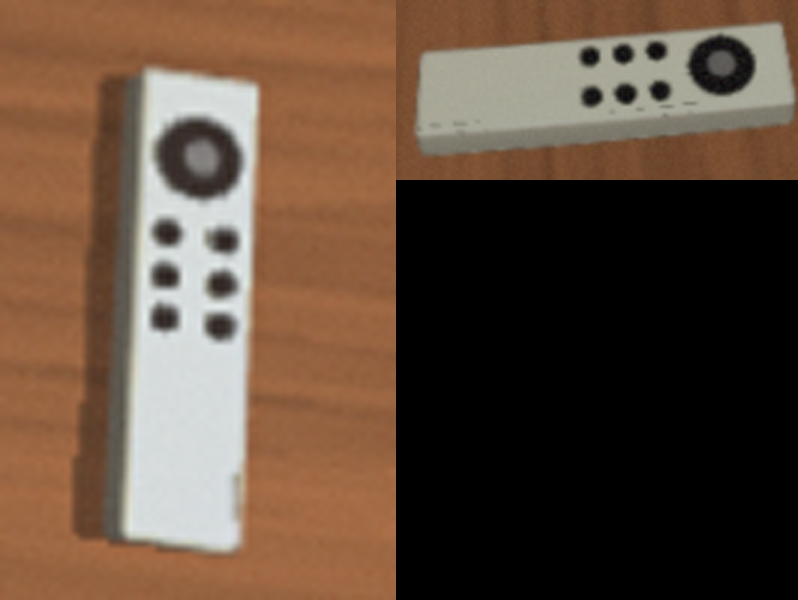

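The top-face corners are clear in both crops: top view (144,69), (259,86), (241,551), (121,536); side view (423,52), (781,23), (793,107), (418,134).

```bash
python3 - <<'E'
from h import *
a=np.array([[144,69],[259,86],[241,551],[121,536]])/6.+[460,255]-.42
b=(np.array([[781,23],[793,107],[418,134],[423,52]])-[396,0])/3.+[225,415]-.33
P=[[.0825,.021,.02],[.0825,-.021,.02],[-.0825,-.021,.02],[-.0825,.021,.02]]
f=lambda p:np.r_[proj('top',place(*p,P))-a,proj('side',place(*p,P))-b].ravel()
o=least_squares(f,[.5,-.35,.08],loss='soft_l1');print(o.x[:2],np.degrees(o.x[2]),np.round(f(o.x),1).tolist())
E
```

```text
[ 0.50552011 -0.35270321] -1.8817484086290261 [0.8, -0.4, 1.2, -0.3, 0.4, 0.9, 0.1, 0.3, 0.8, -0.6, 1.5, -1.0, -1.2, 0.1, -0.8, -1.0]
```

send_rows([
  {"slide": [0.16, 0.16, 0], "turn": -0.06, "gripper": 1},
  {"slide": [0.32, 0.32, 0], "turn": -0.12, "gripper": 1},
  {"slide": [0.48, 0.48, 0], "turn": -0.18, "gripper": 1},
  {"slide": [0.64, 0.64, 0], "turn": -0.22, "gripper": 1},
  {"slide": [0.8, 0.8, 0], "turn": -0.252, "gripper": 1},
])

```text
time_s: 1.32
tcp_pos: [0.3402, 0.4533, 0.2266]
eef_rot: [-180.0, -0.0, -1.7]
contact_force: [0.4, 0.0, 1.8]
gripper_width: 0.0878
gripper_force: 0.0
```

send_rows([
  {"slide": [0.04, 0.2, 0], "turn": 0, "gripper": 1},
  {"slide": [0.08, 0.4, 0], "turn": 0, "gripper": 1},
  {"slide": [0.12, 0.6, 0], "turn": 0, "gripper": 1},
  {"slide": [0.16, 0.8, 0], "turn": 0, "gripper": 1},
  {"slide": [0.2, 1, 0], "turn": 0, "gripper": 1},
])

```text
time_s: 1.73
tcp_pos: [0.365, 0.3025, 0.2268]
eef_rot: [-180.0, -0.0, -1.9]
contact_force: [1.1, 0.5, -0.0]
gripper_width: 0.0874
gripper_force: 0.0
```

send_rows([
  {"slide": [0.04, 0.2, 0], "turn": 0, "gripper": 1},
  {"slide": [0.08, 0.4, 0], "turn": 0, "gripper": 1},
  {"slide": [0.12, 0.6, 0], "turn": 0, "gripper": 1},
  {"slide": [0.16, 0.8, 0], "turn": 0, "gripper": 1},
  {"slide": [0.2, 1, 0], "turn": 0, "gripper": 1},
])

```text
time_s: 2.15
tcp_pos: [0.3899, 0.1516, 0.2269]
eef_rot: [-180.0, -0.0, -1.9]
contact_force: [1.0, -0.1, -0.9]
gripper_width: 0.0875
gripper_force: 0.0
```

send_rows([
  {"slide": [0.04, 0.2, 0], "turn": 0, "gripper": 1},
  {"slide": [0.08, 0.4, 0], "turn": 0, "gripper": 1},
  {"slide": [0.12, 0.6, 0], "turn": 0, "gripper": 1},
  {"slide": [0.16, 0.8, 0], "turn": 0, "gripper": 1},
  {"slide": [0.2, 1, 0], "turn": 0, "gripper": 1},
])

```text
time_s: 2.57
tcp_pos: [0.415, 0.0007, 0.227]
eef_rot: [-180.0, -0.1, -1.9]
contact_force: [-0.1, -0.5, 0.2]
gripper_width: 0.0876
gripper_force: 0.0
```

send_rows([
  {"slide": [0.04, 0.2, 0], "turn": 0, "gripper": 1},
  {"slide": [0.08, 0.4, 0], "turn": 0, "gripper": 1},
  {"slide": [0.12, 0.6, 0], "turn": 0, "gripper": 1},
  {"slide": [0.16, 0.8, 0], "turn": 0, "gripper": 1},
  {"slide": [0.2, 1, 0], "turn": 0, "gripper": 1},
])

```text
time_s: 2.98
tcp_pos: [0.4401, -0.1504, 0.2269]
eef_rot: [-180.0, -0.1, -1.9]
contact_force: [1.3, -0.4, 0.6]
gripper_width: 0.0873
gripper_force: 0.0
```

send_rows([
  {"slide": [0.05, 0.14, 0.04], "turn": 0, "gripper": 1},
  {"slide": [0.1, 0.28, 0.08], "turn": 0, "gripper": 1},
  {"slide": [0.15, 0.42, 0.12], "turn": 0, "gripper": 1},
  {"slide": [0.2, 0.56, 0.16], "turn": 0, "gripper": 1},
  {"slide": [0.24, 0.67, 0.2], "turn": 0, "gripper": 1},
])

```text
time_s: 3.4
tcp_pos: [0.4731, -0.252, 0.1963]
eef_rot: [180.0, -0.0, -1.9]
contact_force: [0.9, 0.1, 0.7]
gripper_width: 0.0876
gripper_force: 0.0
```

send_rows([
  {"slide": [0.05, 0.14, 0.04], "turn": 0, "gripper": 1},
  {"slide": [0.1, 0.28, 0.08], "turn": 0, "gripper": 1},
  {"slide": [0.15, 0.42, 0.12], "turn": 0, "gripper": 1},
  {"slide": [0.2, 0.56, 0.16], "turn": 0, "gripper": 1},
  {"slide": [0.24, 0.665, 0.2], "turn": 0, "gripper": 1},
])

```text
time_s: 3.82
tcp_pos: [0.5058, -0.3529, 0.1662]
eef_rot: [180.0, -0.0, -1.9]
contact_force: [0.4, 0.8, 0.8]
gripper_width: 0.0881
gripper_force: 0.0
```

send_rows([
  {"slide": [0, 0, 0.2], "turn": 0, "gripper": 1},
  {"slide": [0, 0, 0.4], "turn": 0, "gripper": 1},
  {"slide": [0, 0, 0.6], "turn": 0, "gripper": 1},
  {"slide": [0, 0, 0.75], "turn": 0, "gripper": 1},
  {"slide": [0, 0, 0.83], "turn": 0, "gripper": 1},
])

```text
time_s: 4.23
tcp_pos: [0.5037, -0.3508, 0.039]
eef_rot: [-179.9, 0.2, -1.9]
contact_force: [-0.6, 0.1, 0.6]
gripper_width: 0.0872
gripper_force: 0.0
```

```bash
python3 - <<'E'
from plant import get_state, optics
import cv2,numpy as np
s=get_state();print(s['tcp_pos'],s['joints'])
a=optics.capture('top')['img'];b=optics.capture('side')['img']
up=lambda im:cv2.resize(im,(400,400),interpolation=2)
cv2.imwrite('pics/pre.png',np.hstack([up(a[225:385,410:570]),up(b[300:480,210:390])])[:,:,::-1])
E
```

```text
[ 0.50373909 -0.3507623   0.03898444] [-1.66592697e+01  2.51289934e+01 -1.96158558e+01 -3.65734539e-02
 -4.54836060e+01  1.04757492e+02]
```

View pics/pre.png

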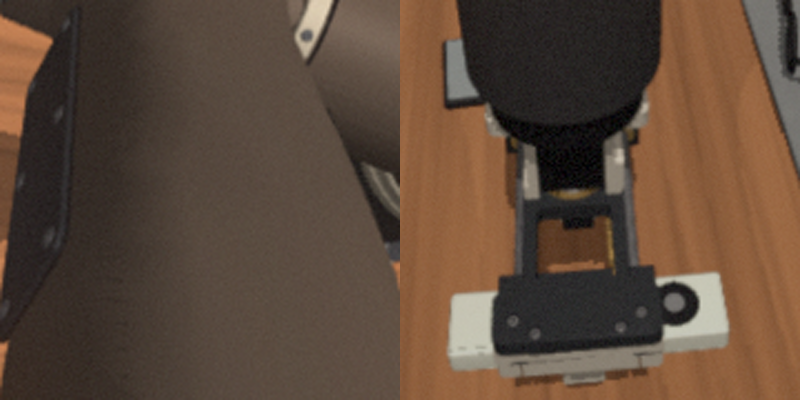

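The side view shows the gripper centred over the remote, with its fingers astride the remote's width and the pad end to the right.

send_rows([
  {"slide": [0, 0, 0.07], "turn": 0, "gripper": 1},
  {"slide": [0, 0, 0.14], "turn": 0, "gripper": 1},
  {"slide": [0, 0, 0.2], "turn": 0, "gripper": 1},
  {"slide": [0, 0, 0.235], "turn": 0, "gripper": 1},
  {"slide": [0, 0, 0.235], "turn": 0, "gripper": 1},
])

```text
time_s: 4.75
tcp_pos: [0.5048, -0.351, 0.0057]
eef_rot: [-180.0, 0.1, -1.9]
contact_force: [0.1, -0.4, -0.6]
gripper_width: 0.0876
gripper_force: 0.0
```

send_rows([
  {"slide": [0, 0, 0], "turn": 0, "gripper": 0.8},
  {"slide": [0, 0, 0], "turn": 0, "gripper": 0.65},
  {"slide": [0, 0, 0], "turn": 0, "gripper": 0.55},
  {"slide": [0, 0, 0], "turn": 0, "gripper": 0.4},
  {"slide": [0, 0, 0], "turn": 0, "gripper": 0.3},
], newtons=20)

```text
time_s: 5.17
tcp_pos: [0.5057, -0.3514, 0.0072]
eef_rot: [180.0, -0.0, -1.9]
contact_force: [-0.1, 0.6, 0.3]
gripper_width: 0.06
gripper_force: 0.0
```

send_rows([
  {"slide": [0, 0, 0], "turn": 0, "gripper": 0.3},
  {"slide": [0, 0, 0], "turn": 0, "gripper": 0.3},
  {"slide": [0, 0, 0], "turn": 0, "gripper": 0.3},
  {"slide": [0, 0, 0], "turn": 0, "gripper": 0.3},
  {"slide": [0, 0, 0], "turn": 0, "gripper": 0.3},
])

```text
time_s: 5.58
tcp_pos: [0.5055, -0.3514, 0.007]
eef_rot: [180.0, -0.0, -1.9]
contact_force: [-0.7, -1.5, 2.0]
gripper_width: 0.0419
gripper_force: 20.0
```

send_rows([
  {"slide": [0, 0, -0.06], "turn": 0, "gripper": 0.3},
  {"slide": [0, 0, -0.2], "turn": 0, "gripper": 0.3},
  {"slide": [0, 0, -0.4], "turn": 0, "gripper": 0.3},
  {"slide": [0, 0, -0.6], "turn": 0, "gripper": 0.3},
  {"slide": [0, 0, -0.75], "turn": 0, "gripper": 0.3},
])

```text
time_s: 6.0
tcp_pos: [0.5057, -0.3514, 0.1221]
eef_rot: [180.0, -0.1, -1.9]
contact_force: [0.5, 0.3, -1.4]
gripper_width: 0.0417
gripper_force: 20.0
```

send_rows([
  {"slide": [0.02, -0.08, -0.15], "turn": 0, "gripper": 0.3},
  {"slide": [0.06, -0.25, -0.3], "turn": 0, "gripper": 0.3},
  {"slide": [0.1, -0.43, -0.45], "turn": 0, "gripper": 0.3},
  {"slide": [0.145, -0.62, -0.5], "turn": 0, "gripper": 0.3},
  {"slide": [0.187, -0.814, -0.5], "turn": 0, "gripper": 0.3},
])

```text
time_s: 6.42
tcp_pos: [0.5386, -0.2294, 0.1976]
eef_rot: [180.0, -0.3, -1.9]
contact_force: [1.3, -1.3, -2.3]
gripper_width: 0.0416
gripper_force: 20.0
```

send_rows([
  {"slide": [0.04, -0.16, 0], "turn": 0, "gripper": 0.3},
  {"slide": [0.08, -0.32, 0], "turn": 0, "gripper": 0.3},
  {"slide": [0.11, -0.48, 0], "turn": 0, "gripper": 0.3},
  {"slide": [0.15, -0.65, 0], "turn": 0, "gripper": 0.3},
  {"slide": [0.187, -0.814, 0], "turn": 0, "gripper": 0.3},
])

```text
time_s: 6.83
tcp_pos: [0.5692, -0.1077, 0.1947]
eef_rot: [-180.0, 0.0, -1.9]
contact_force: [-0.4, 0.8, -2.1]
gripper_width: 0.0419
gripper_force: 20.0
```

send_rows([
  {"slide": [0.04, -0.16, 0], "turn": 0, "gripper": 0.3},
  {"slide": [0.08, -0.32, 0], "turn": 0, "gripper": 0.3},
  {"slide": [0.11, -0.48, 0], "turn": 0, "gripper": 0.3},
  {"slide": [0.15, -0.65, 0], "turn": 0, "gripper": 0.3},
  {"slide": [0.187, -0.814, 0], "turn": 0, "gripper": 0.3},
])

```text
time_s: 7.25
tcp_pos: [0.6013, 0.0133, 0.1947]
eef_rot: [-180.0, 0.0, -1.9]
contact_force: [0.5, 0.0, -2.7]
gripper_width: 0.0417
gripper_force: 20.0
```

send_rows([
  {"slide": [0.04, -0.16, 0], "turn": -0.04, "gripper": 0.3},
  {"slide": [0.08, -0.32, 0], "turn": -0.08, "gripper": 0.3},
  {"slide": [0.11, -0.48, 0], "turn": -0.12, "gripper": 0.3},
  {"slide": [0.15, -0.65, 0], "turn": -0.16, "gripper": 0.3},
  {"slide": [0.187, -0.814, 0], "turn": -0.208, "gripper": 0.3},
])

```text
time_s: 7.67
tcp_pos: [0.6333, 0.1344, 0.1946]
eef_rot: [-180.0, 0.0, 17.0]
contact_force: [0.2, -0.8, -1.8]
gripper_width: 0.042
gripper_force: 20.0
```

send_rows([
  {"slide": [0, -0.2, 0], "turn": 0, "gripper": 0.3},
  {"slide": [0, -0.4, 0], "turn": 0, "gripper": 0.3},
  {"slide": [0, -0.5, 0], "turn": 0, "gripper": 0.3},
  {"slide": [0, -0.5, 0], "turn": 0, "gripper": 0.3},
  {"slide": [0, -0.5, 0], "turn": 0, "gripper": 0.3},
])

```text
time_s: 8.08
tcp_pos: [0.6114, 0.2056, 0.1944]
eef_rot: [-180.0, 0.0, 16.9]
contact_force: [-0.3, -0.5, -1.5]
gripper_width: 0.0419
gripper_force: 20.0
```

send_rows([
  {"slide": [0.1, -0.05, 0], "turn": 0, "gripper": 0.3},
  {"slide": [0.22, -0.1, 0], "turn": 0, "gripper": 0.3},
  {"slide": [0.35, -0.16, 0], "turn": 0, "gripper": 0.3},
  {"slide": [0.44, -0.2, 0], "turn": 0, "gripper": 0.3},
  {"slide": [0.44, -0.2, 0], "turn": 0, "gripper": 0.3},
])

```text
time_s: 8.5
tcp_pos: [0.6683, 0.2529, 0.1935]
eef_rot: [180.0, 0.0, 16.8]
contact_force: [0.3, 0.3, -1.8]
gripper_width: 0.042
gripper_force: 20.0
```

```bash
python3 - <<'E'
from plant import get_state, optics
from h import *
s=get_state();print(s['tcp_pos'],s['eef_rot'])
a=optics.capture('top')['img'];b=optics.capture('side')['img']
cv2.imwrite('pics/top1.png',a[:,:,::-1]);cv2.imwrite('pics/side1.png',b[:,:,::-1])
up=lambda im:cv2.resize(im,(400,600),interpolation=2)
cv2.imwrite('pics/hov.png',np.hstack([up(a[130:250,170:250]),up(b[120:240,290:370])])[:,:,::-1])
x,y,z=s['tcp_pos'];yaw=np.radians(s['eef_rot'][2])
P=[[i,j,z+.013] for i,j in((.0825,.021),(.0825,-.021),(-.0825,-.021),(-.0825,.021))]
print('pred top',((proj('top',place(x,y,yaw,P))-[170,130])*5).round().tolist(),'side',((proj('side',place(x,y,yaw,P))-[290,120])*5+[400,0]).round().tolist())
E
```

```text
[0.66825982 0.25285001 0.19351102] [1.79977204e+02 1.46163973e-02 1.67929421e+01]
pred top [[65.0, -19.0], [178.0, -37.0], [230.0, 382.0], [111.0, 402.0]] side [[809.0, 53.0], [854.0, 81.0], [521.0, 134.0], [484.0, 103.0]]
```

View pics/hov.png

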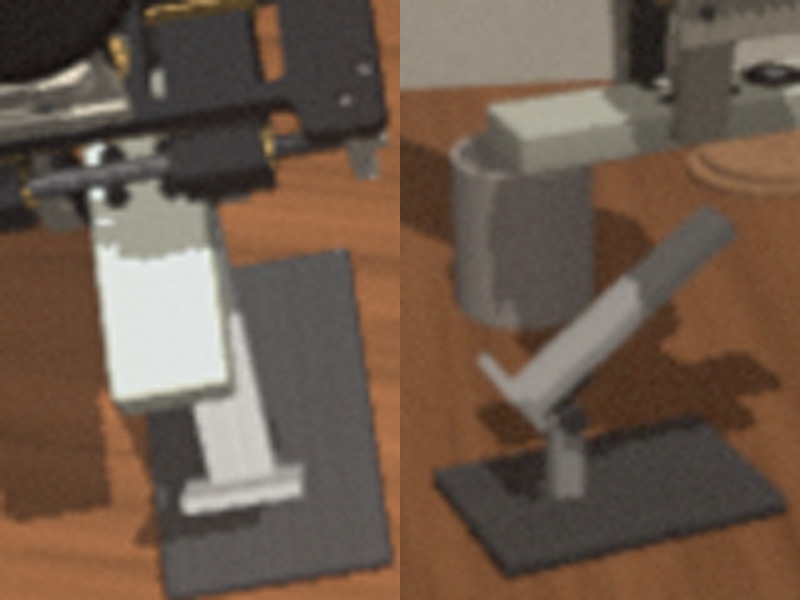

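The crop shows the remote held level, in line with the backrest. Its heel corners at (113,400) and (521,137) match the prediction, so it hasn't slipped. I'll ease the grip and lower it onto the backrest top so it pivots.

send_rows([
  {"slide": [0, 0, 0.06], "turn": 0, "gripper": 0.3},
  {"slide": [0, 0, 0.12], "turn": 0, "gripper": 0.3},
  {"slide": [0, 0, 0.18], "turn": 0, "gripper": 0.3},
  {"slide": [0, 0, 0.23], "turn": 0, "gripper": 0.3},
  {"slide": [0, 0, 0.25], "turn": 0, "gripper": 0.3},
], newtons=10)

```text
time_s: 9.02
tcp_pos: [0.6654, 0.2521, 0.1547]
eef_rot: [180.0, 0.2, 16.8]
contact_force: [-0.8, 0.3, -2.7]
gripper_width: 0.042
gripper_force: 10.0
```

send_rows([
  {"slide": [0, 0, 0.01], "turn": 0, "gripper": 0.3},
  {"slide": [0, 0, 0.02], "turn": 0, "gripper": 0.3},
  {"slide": [0, 0, 0.03], "turn": 0, "gripper": 0.3},
  {"slide": [0, 0, 0.04], "turn": 0, "gripper": 0.3},
  {"slide": [0, 0, 0.05], "turn": 0, "gripper": 0.3},
])

```text
time_s: 9.43
tcp_pos: [0.6666, 0.2529, 0.1497]
eef_rot: [-180.0, -0.0, 16.8]
contact_force: [-3.0, 0.0, 2.5]
gripper_width: 0.042
gripper_force: 10.0
```

send_rows([
  {"slide": [0, 0, 0.007], "turn": 0, "gripper": 0.3},
  {"slide": [0, 0, 0.014], "turn": 0, "gripper": 0.3},
  {"slide": [0, 0, 0.021], "turn": 0, "gripper": 0.3},
  {"slide": [0, 0, 0.028], "turn": 0, "gripper": 0.3},
  {"slide": [0, 0, 0.035], "turn": 0, "gripper": 0.3},
])

```text
time_s: 9.85
tcp_pos: [0.6661, 0.2526, 0.1441]
eef_rot: [180.0, 0.0, 16.8]
contact_force: [-4.6, -0.8, 2.9]
gripper_width: 0.042
gripper_force: 10.0
```

send_rows([
  {"slide": [0, 0, 0.007], "turn": 0, "gripper": 0.3},
  {"slide": [0, 0, 0.014], "turn": 0, "gripper": 0.3},
  {"slide": [0, 0, 0.021], "turn": 0, "gripper": 0.3},
  {"slide": [0, 0, 0.028], "turn": 0, "gripper": 0.3},
  {"slide": [0, 0, 0.035], "turn": 0, "gripper": 0.3},
])

```text
time_s: 10.27
tcp_pos: [0.6662, 0.2526, 0.1385]
eef_rot: [180.0, 0.0, 16.8]
contact_force: [-4.8, -0.0, 1.9]
gripper_width: 0.0423
gripper_force: 10.0
```

send_rows([
  {"slide": [0, 0, 0.007], "turn": 0, "gripper": 0.3},
  {"slide": [0, 0, 0.014], "turn": 0, "gripper": 0.3},
  {"slide": [0, 0, 0.02], "turn": 0, "gripper": 0.3},
  {"slide": [0, 0, 0.025], "turn": 0, "gripper": 0.3},
  {"slide": [0, 0, 0.025], "turn": 0, "gripper": 0.3},
])

```text
time_s: 10.68
tcp_pos: [0.6666, 0.2528, 0.1349]
eef_rot: [180.0, -0.0, 16.8]
contact_force: [-3.6, -0.8, -0.1]
gripper_width: 0.0423
gripper_force: 10.0
```

```bash
python3 - <<'E'
from plant import get_state, optics
from h import *
s=get_state();print(s['tcp_pos'],s['contact_force'])
a=optics.capture('top')['img'];b=optics.capture('side')['img']
up=lambda im:cv2.resize(im,(400,600),interpolation=2)
cv2.imwrite('pics/tilt.png',np.hstack([up(a[130:250,170:250]),up(b[120:240,290:370])])[:,:,::-1])
E
```

```text
[0.66659298 0.25279007 0.13490101] [-3.62346673 -0.76645406 -0.12292072]
```

View pics/tilt.png

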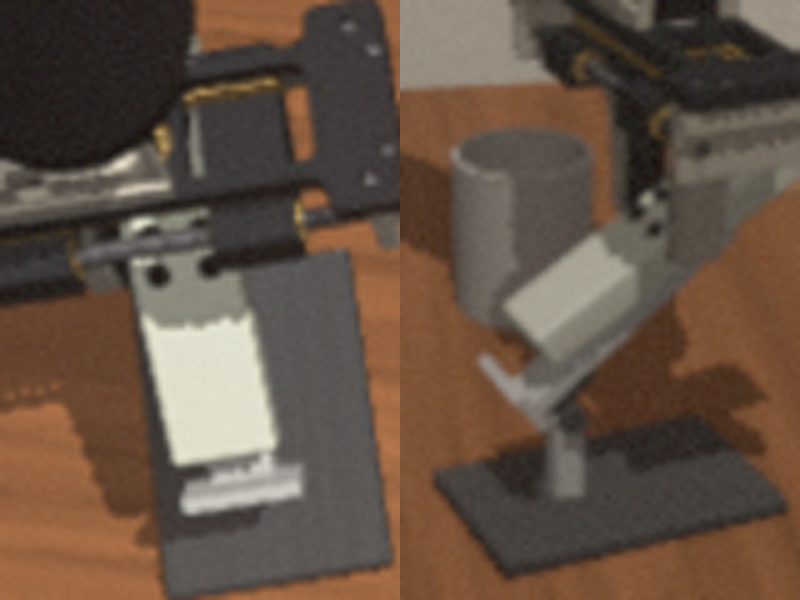

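The remote has pivoted to nearly the backrest's slope. In the side view its heel at (550,360) is just above the bar and about 15 mm short of the ledge. I'll lower a little more until it seats.

send_rows([
  {"slide": [0, 0, 0.005], "turn": 0, "gripper": 0.3},
  {"slide": [0, 0, 0.01], "turn": 0, "gripper": 0.3},
  {"slide": [0, 0, 0.013], "turn": 0, "gripper": 0.3},
  {"slide": [0, 0, 0.013], "turn": 0, "gripper": 0.3},
  {"slide": [0, 0, 0.013], "turn": 0, "gripper": 0.3},
])

```text
time_s: 11.2
tcp_pos: [0.6668, 0.2529, 0.1333]
eef_rot: [-180.0, -0.0, 16.8]
contact_force: [-1.1, -0.5, 0.7]
gripper_width: 0.0415
gripper_force: 10.0
```

send_rows([
  {"slide": [0, 0, 0.005], "turn": 0, "gripper": 0.3},
  {"slide": [0, 0, 0.01], "turn": 0, "gripper": 0.3},
  {"slide": [0, 0, 0.01], "turn": 0, "gripper": 0.3},
  {"slide": [0, 0, 0.01], "turn": 0, "gripper": 0.3},
  {"slide": [0, 0, 0.01], "turn": 0, "gripper": 0.3},
])

```text
time_s: 11.62
tcp_pos: [0.6669, 0.2529, 0.1321]
eef_rot: [-180.0, -0.1, 16.8]
contact_force: [-1.0, -0.8, 4.5]
gripper_width: 0.0418
gripper_force: 10.0
```

send_rows([
  {"slide": [-0.011, 0, 0.0075], "turn": 0, "gripper": 0.3},
  {"slide": [-0.022, 0, 0.015], "turn": 0, "gripper": 0.3},
  {"slide": [-0.033, 0, 0.0225], "turn": 0, "gripper": 0.3},
  {"slide": [-0.044, 0, 0.03], "turn": 0, "gripper": 0.3},
  {"slide": [-0.05, 0, 0.034], "turn": 0, "gripper": 0.3},
])

```text
time_s: 12.03
tcp_pos: [0.6587, 0.2504, 0.126]
eef_rot: [-180.0, 0.0, 16.8]
contact_force: [-0.4, 0.2, 1.6]
gripper_width: 0.0417
gripper_force: 10.0
```

send_rows([
  {"slide": [-0.003, 0, 0.002], "turn": 0, "gripper": 0.3},
  {"slide": [-0.006, 0, 0.004], "turn": 0, "gripper": 0.3},
  {"slide": [-0.009, 0, 0.006], "turn": 0, "gripper": 0.3},
  {"slide": [-0.012, 0, 0.008], "turn": 0, "gripper": 0.3},
  {"slide": [-0.015, 0, 0.01], "turn": 0, "gripper": 0.3},
])

```text
time_s: 12.45
tcp_pos: [0.6569, 0.2498, 0.1246]
eef_rot: [180.0, 0.0, 16.8]
contact_force: [-0.3, -0.2, 0.2]
gripper_width: 0.042
gripper_force: 10.0
```

send_rows([
  {"slide": [-0.003, 0, 0.002], "turn": 0, "gripper": 0.3},
  {"slide": [-0.006, 0, 0.004], "turn": 0, "gripper": 0.3},
  {"slide": [-0.009, 0, 0.006], "turn": 0, "gripper": 0.3},
  {"slide": [-0.01, 0, 0.007], "turn": 0, "gripper": 0.3},
  {"slide": [-0.01, 0, 0.007], "turn": 0, "gripper": 0.3},
])

```text
time_s: 12.87
tcp_pos: [0.6554, 0.2494, 0.1237]
eef_rot: [180.0, 0.0, 16.8]
contact_force: [-0.0, 0.4, -1.9]
gripper_width: 0.0418
gripper_force: 10.0
```

```bash
python3 - <<'E'
from plant import get_state, optics
from h import *
s=get_state();print(s['tcp_pos'],s['contact_force'],s['moment'])
a=optics.capture('top')['img'];b=optics.capture('side')['img']
up=lambda im:cv2.resize(im,(400,600),interpolation=2)
cv2.imwrite('pics/low.png',np.hstack([up(a[160:250,190:250]),up(b[150:240,300:360])])[:,:,::-1])
E
```

```text
[0.65543971 0.24941086 0.12366956] [-0.00199759  0.43037846 -1.87757202] [-0.08173165 -0.05507508 -0.00638161]
```

View pics/low.png

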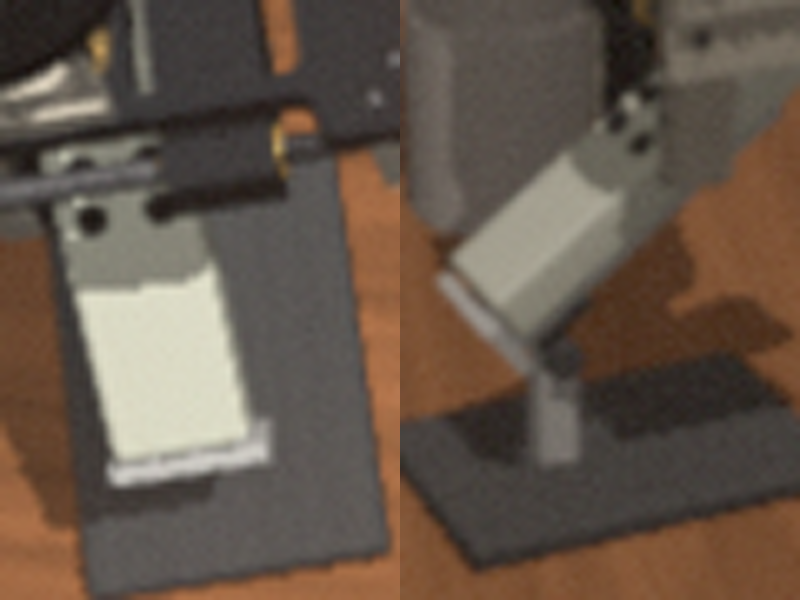

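The remote lies along the bar, with its heel edge (115,460)–(250,435) a millimetre or two from the ledge and roughly centred. The force shows it is just hovering, so I'll go on gently until contact.

send_rows([
  {"slide": [-0.002, 0, 0.004], "turn": 0, "gripper": 0.3},
  {"slide": [-0.004, 0, 0.008], "turn": 0, "gripper": 0.3},
  {"slide": [-0.005, 0, 0.01], "turn": 0, "gripper": 0.3},
  {"slide": [-0.005, 0, 0.01], "turn": 0, "gripper": 0.3},
  {"slide": [-0.005, 0, 0.01], "turn": 0, "gripper": 0.3},
])

```text
time_s: 13.38
tcp_pos: [0.6555, 0.2494, 0.1234]
eef_rot: [-180.0, -0.1, 16.9]
contact_force: [-0.4, -0.7, 5.3]
gripper_width: 0.0421
gripper_force: 10.0
```

send_rows([
  {"slide": [-0.003, 0, 0.002], "turn": 0, "gripper": 0.3},
  {"slide": [-0.006, 0, 0.004], "turn": 0, "gripper": 0.3},
  {"slide": [-0.008, 0, 0.006], "turn": 0, "gripper": 0.3},
  {"slide": [-0.008, 0, 0.006], "turn": 0, "gripper": 0.3},
  {"slide": [-0.008, 0, 0.006], "turn": 0, "gripper": 0.3},
])

```text
time_s: 13.8
tcp_pos: [0.6543, 0.2491, 0.1225]
eef_rot: [-180.0, -0.1, 16.8]
contact_force: [-0.0, -0.7, 6.3]
gripper_width: 0.0419
gripper_force: 10.0
```

send_rows([
  {"slide": [-0.002, 0, 0.001], "turn": 0, "gripper": 0.3},
  {"slide": [-0.004, 0, 0.002], "turn": 0, "gripper": 0.3},
  {"slide": [-0.006, 0, 0.003], "turn": 0, "gripper": 0.3},
  {"slide": [-0.007, 0, 0.003], "turn": 0, "gripper": 0.3},
  {"slide": [-0.007, 0, 0.003], "turn": 0, "gripper": 0.3},
])

```text
time_s: 14.22
tcp_pos: [0.6539, 0.249, 0.1223]
eef_rot: [-180.0, -0.2, 16.9]
contact_force: [1.5, -0.2, 6.0]
gripper_width: 0.0417
gripper_force: 10.0
```

send_rows([
  {"slide": [-0.002, 0, 0.001], "turn": 0, "gripper": 0.3},
  {"slide": [-0.004, 0, 0.002], "turn": 0, "gripper": 0.3},
  {"slide": [-0.006, 0, 0.004], "turn": 0, "gripper": 0.3},
  {"slide": [-0.007, 0, 0.004], "turn": 0, "gripper": 0.3},
  {"slide": [-0.007, 0, 0.004], "turn": 0, "gripper": 0.3},
])

```text
time_s: 14.63
tcp_pos: [0.6539, 0.249, 0.1222]
eef_rot: [-180.0, -0.3, 16.9]
contact_force: [4.2, -0.1, 5.7]
gripper_width: 0.042
gripper_force: 10.0
```

The remote has reached the ledge: the x force is rising and the position has stalled. I'll release it gently.

send_rows([
  {"slide": [0.004, 0, -0.002], "turn": 0, "gripper": 0.3},
  {"slide": [0.006, 0, -0.003], "turn": 0, "gripper": 0.3},
  {"slide": [0.006, 0, -0.003], "turn": 0, "gripper": 0.3},
  {"slide": [0.006, 0, -0.003], "turn": 0, "gripper": 0.3},
  {"slide": [0.006, 0, -0.003], "turn": 0, "gripper": 0.3},
], newtons=3)

```text
time_s: 15.05
tcp_pos: [0.6528, 0.2486, 0.1209]
eef_rot: [180.0, -0.0, 16.8]
contact_force: [1.8, -0.3, 3.1]
gripper_width: 0.0419
gripper_force: 3.0
```

send_rows([
  {"slide": [0, 0, 0], "turn": 0, "gripper": 0.48},
  {"slide": [0, 0, 0], "turn": 0, "gripper": 0.5},
  {"slide": [0, 0, 0], "turn": 0, "gripper": 0.55},
  {"slide": [0, 0, 0], "turn": 0, "gripper": 0.65},
  {"slide": [0, 0, 0], "turn": 0, "gripper": 0.75},
])

```text
time_s: 15.47
tcp_pos: [0.6519, 0.2483, 0.1202]
eef_rot: [180.0, 0.1, 16.8]
contact_force: [-0.8, -0.0, 0.0]
gripper_width: 0.0563
gripper_force: 0.0
```

send_rows([
  {"slide": [0, 0, 0], "turn": 0, "gripper": 0.8},
  {"slide": [0, 0, 0], "turn": 0, "gripper": 0.9},
  {"slide": [0, 0, 0], "turn": 0, "gripper": 1},
  {"slide": [0, 0, 0], "turn": 0, "gripper": 1},
  {"slide": [0, 0, 0], "turn": 0, "gripper": 1},
])

```text
time_s: 15.88
tcp_pos: [0.6526, 0.2486, 0.121]
eef_rot: [180.0, 0.0, 16.8]
contact_force: [0.2, 0.1, 1.0]
gripper_width: 0.0859
gripper_force: 0.0
```

Now I'll raise the arm straight up and clear of the scene, then look.

send_rows([
  {"slide": [0, 0, -0.06], "turn": 0, "gripper": 1},
  {"slide": [0, 0, -0.16], "turn": 0, "gripper": 1},
  {"slide": [0, 0, -0.32], "turn": 0, "gripper": 1},
  {"slide": [0, 0, -0.5], "turn": 0, "gripper": 1},
  {"slide": [0, 0, -0.7], "turn": 0, "gripper": 1},
])

```text
time_s: 16.3
tcp_pos: [0.6522, 0.2483, 0.227]
eef_rot: [180.0, 0.1, 16.8]
contact_force: [0.9, -0.3, -1.0]
gripper_width: 0.0877
gripper_force: 0.0
```

send_rows([
  {"slide": [-0.1, 0.1, -0.2], "turn": 0, "gripper": 1},
  {"slide": [-0.2, 0.3, -0.3], "turn": 0, "gripper": 1},
  {"slide": [-0.3, 0.5, -0.3], "turn": 0, "gripper": 1},
  {"slide": [-0.4, 0.7, -0.3], "turn": 0, "gripper": 1},
  {"slide": [-0.5, 0.9, -0.3], "turn": 0, "gripper": 1},
])

```text
time_s: 16.72
tcp_pos: [0.6195, 0.0965, 0.2724]
eef_rot: [-180.0, -0.1, 16.9]
contact_force: [-0.0, -1.1, 1.5]
gripper_width: 0.0877
gripper_force: 0.0
```

send_rows([
  {"slide": [-0.1, 0.2, 0], "turn": 0, "gripper": 1},
  {"slide": [-0.2, 0.4, 0], "turn": 0, "gripper": 1},
  {"slide": [-0.3, 0.6, 0], "turn": 0, "gripper": 1},
  {"slide": [-0.35, 0.8, 0], "turn": 0, "gripper": 1},
  {"slide": [-0.35, 1, 0], "turn": 0, "gripper": 1},
])

```text
time_s: 17.13
tcp_pos: [0.612, -0.0629, 0.2729]
eef_rot: [180.0, -0.1, 16.8]
contact_force: [0.8, 0.8, -0.4]
gripper_width: 0.0876
gripper_force: 0.0
```

```bash
python3 - <<'E'
from plant import get_state, optics
from h import *
s=get_state();print(s['tcp_pos'])
a=optics.capture('top')['img'];b=optics.capture('side')['img']
up=lambda im:cv2.resize(im,(400,600),interpolation=2)
cv2.imwrite('pics/end.png',np.hstack([up(a[145:250,185:255]),up(b[135:240,300:370])])[:,:,::-1])
P=[[.165,.021,.02],[.165,-.021,.02],[0,-.021,.02],[0,.021,.02]]
Q=place(.5958,.2323,np.radians(16.84),tilt(np.radians(35.2),P));k=400/70
print(((proj('top',Q)-[185,145])*k).round().tolist(),((proj('side',Q)-[300,135])*k+[400,0]).round().tolist())
E
```

```text
[ 0.61204506 -0.06288789  0.27285051]
[[16.0, 24.0], [142.0, 4.0], [245.0, 468.0], [127.0, 488.0]] [[732.0, 43.0], [781.0, 77.0], [475.0, 352.0], [435.0, 310.0]]
```

View pics/end.png

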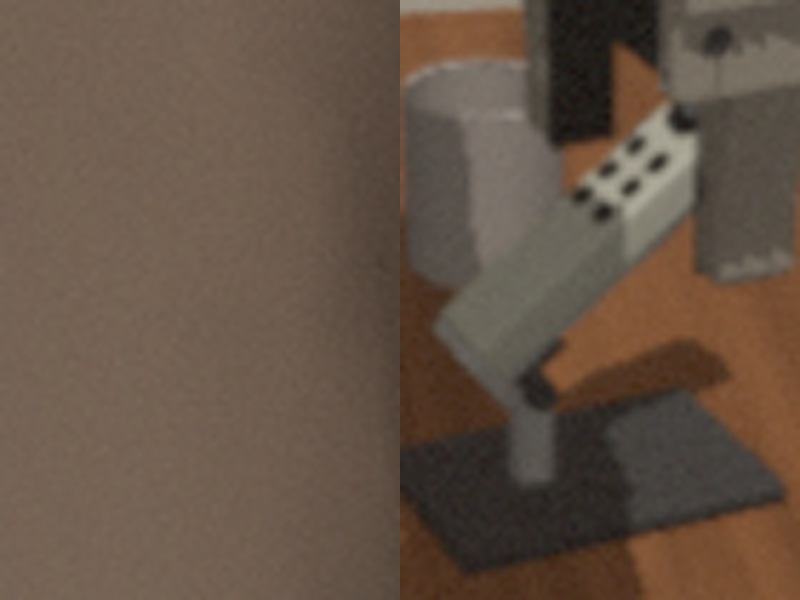

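send_rows([
  {"slide": [-0.1, 0.2, 0], "turn": 0, "gripper": 1},
  {"slide": [-0.2, 0.4, 0], "turn": 0, "gripper": 1},
  {"slide": [-0.3, 0.6, 0], "turn": 0, "gripper": 1},
  {"slide": [-0.4, 0.8, 0], "turn": 0, "gripper": 1},
  {"slide": [-0.5, 1, 0], "turn": 0, "gripper": 1},
])

```text
time_s: 17.65
tcp_pos: [0.5845, -0.2274, 0.2719]
eef_rot: [180.0, -0.0, 16.9]
contact_force: [0.8, 0.4, 0.7]
gripper_width: 0.0875
gripper_force: 0.0
```

send_rows([
  {"slide": [-0.1, 0.2, 0], "turn": 0, "gripper": 1},
  {"slide": [-0.2, 0.4, 0], "turn": 0, "gripper": 1},
  {"slide": [-0.3, 0.6, 0], "turn": 0, "gripper": 1},
  {"slide": [-0.4, 0.8, 0], "turn": 0, "gripper": 1},
  {"slide": [-0.5, 1, 0], "turn": 0, "gripper": 1},
])

```text
time_s: 18.07
tcp_pos: [0.5562, -0.3929, 0.2719]
eef_rot: [180.0, -0.0, 16.9]
contact_force: [0.2, -0.4, 0.5]
gripper_width: 0.0877
gripper_force: 0.0
```

```bash
python3 - <<'E'
from plant import get_state, optics
from h import *
print(get_state()['tcp_pos'])
a=optics.capture('top')['img'];b=optics.capture('side')['img']
cv2.imwrite('pics/topE.png',a[:,:,::-1]);cv2.imwrite('pics/sideE.png',b[:,:,::-1])
up=lambda im:cv2.resize(im,(400,600),interpolation=2)
k=400/70
A,B=up(a[145:250,185:255]),up(b[135:240,300:370])
print([(c,im.mean().round()) for c,im in(('t',A),('s',B))])
P=[[.165,.021,.02],[.165,-.021,.02],[0,-.021,.02],[0,.021,.02]]
Q=place(.5958,.2323,np.radians(16.84),tilt(np.radians(35.2),P))
print(((proj('top',Q)-[185,145]+.41)*k).round().tolist(),((proj('side',Q)-[300,135]+.41)*k+[400,0]).round().tolist())
cv2.imwrite('pics/end2.png',np.hstack([A,B])[:,:,::-1])
for n in('phone','tablet','glasses','mug','remote'):
  for c in('top','side'):print(n,c,[(np.round(r['location'],3).tolist(),round(r['p'],2)) for r in optics.look_for(c,n)][:1])
E
```

```text
[ 0.55618574 -0.39290508  0.27186029]
[('t', np.float64(122.0)), ('s', np.float64(53.0))]
[[18.0, 26.0], [144.0, 6.0], [247.0, 470.0], [129.0, 490.0]] [[735.0, 45.0], [784.0, 79.0], [477.0, 355.0], [438.0, 312.0]]
phone top [([0.483, -0.123, 0.006], 0.75)]
phone side [([0.483, -0.126, 0.008], 0.65)]
tablet top [([0.744, -0.162, 0.014], 0.59)]
tablet side [([0.75, -0.225, 0.015], 0.61)]
glasses top [([0.687, -0.123, 0.043], 0.96)]
glasses side [([0.753, -0.204, 0.043], 0.48)]
mug top [([0.62, 0.494, 0.049], 0.65)]
mug side []
remote top [([0.65, 0.244, 0.137], 0.93)]
remote side []
```

View pics/end2.png

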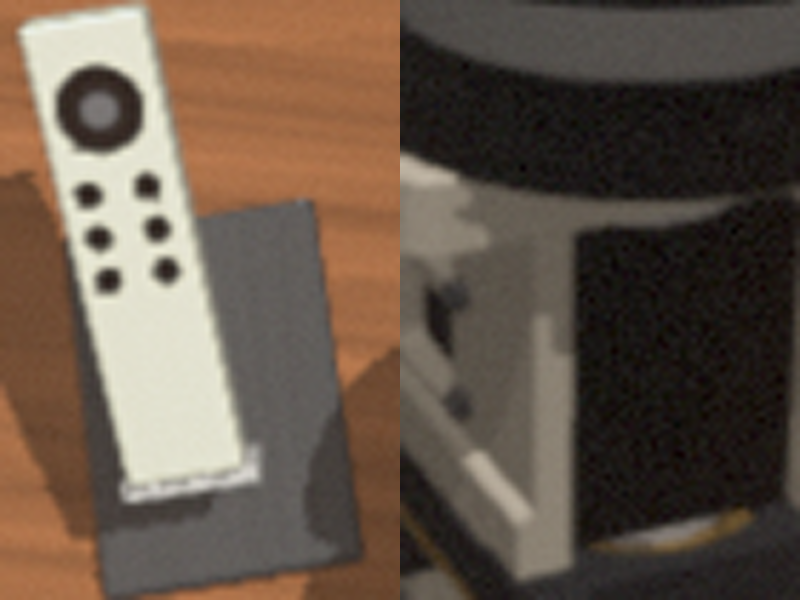

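The top view shows the remote straight and centred on the backrest, pad end up. Its corners at (20,30), (150,10), (243,470) and (128,483) match the seated prediction to about 1 mm. The bystanders have not moved as far as the detections show, and the arm is clear, so I'm handing the job in.

```bash
python3 -c "
from plant import order
print(order.close_job())"
```

```text
the job is handed in; nothing more can be done
None
```

I put the remote on the stand and handed the job in: it lies face up along the backrest, arrow pad uppermost, heel on the ledge, with the arm clear; the hand-in returned no verdict, and the final check rests on the top camera and force readings because the arm blocked the side view.

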